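Push a culture dish under the sprung flap of a dish chamber

ROBOT

A 6-joint arm with a two-finger parallel gripper is mounted at the origin on a cart in front of the work surface, level with it; the furniture and walls round the work are solid. World frame = base frame: x ahead of the robot, y to its left, z up, the work surface at z = 0. Lengths are in mm, angles in rad, forces in N, time in s.
With the tool pointing down it reaches from about 350 to 775 mm from the base axis. Payload 7.3 kg.
Tool frame: the origin (TCP) lies at the very end of the fingers, on their centre line; the grasp point (between the pads) lies 19 mm behind it; z points along the fingers, y is the line along which they close (so a half turn about z gives the same grasp; the last joint's range is limited). The gripper opens to 92 mm and grips with 3 to 60 N. Pads are 19 mm wide; open, the fingers measure 130 mm over their backs; the gripper's body (75 mm by 190 mm) begins 47 mm behind the grasp point.
Start: joints at [1.171, 0.342, 1.524, -0, 1.275, -0.146], TCP at [131.803, 508.205, 226.741] pointing down, gripper open.
Joint ranges: [-2.53, 2.53], [-0.77, 2.02], [0.04, 2.7], [-1, 4.14], [0.28, 2.66], [-3.11, 3.11]. Speed limits (rad/s): [2.57, 2.57, 3.14, 3.14, 3.14, 3.14].

INTERFACE

Orientations are given as [roll, pitch, yaw] about the fixed x, y, z axes, in that order (R = Rz(yaw) Ry(pitch) Rx(roll)).
In Python, from plant import get_obs, vision, workorder gives the robot as it stands.
- The arm moves only by the shell command python3 -m pendant 'ROWS' [OPENING]. ROWS is a JSON object of lists of equal length, an entry for each row: "dp": the shift along the tool's x, y, z in m, a list of three; "rotation": the turn, a rotation vector about the tool's x, y, z in rad, a list of three. A call has 1 to 8 rows; each row is the pose to reach, as a shift and turn from the pose commanded when the call began, along the tool's axes at that moment; what a row does not reach only later rows make up. A row lasts 1/8 s, in which the tool goes at most 62.5 mm and 10.7 degrees, less where a joint would pass 70% of its speed; a pose out of reach is approached as far as the arm can. A call with a gripper value outside its range is refused whole. OPENING is the finger opening in m, from 0 to 0.0918, set as the call begins (- or left out, the last holds). The fingers move at their own pace and stop on an object; the grip force is fixed at half the most. Time passes only in rows, so rows that repeat a pose let the fingers close. It gives the time, the measured TCP pose, the force, the opening and the grip force at its end, in the units of the state.
- get_obs(): the state, without advancing time (a new reading comes with each control period).
- vision.capture(name): name is "scene" or "top" or "wrist"; returns a dict with "pixels" (384x512x3 uint8, red, green, blue), "vfov" (degrees; the focal length in pixels is half the picture's height over the tangent of half this angle, whatever the lens; pixels are square), "cx", "cy" (the principal point, pixels), "pose" (4x4, takes a point from camera to world coordinates); the wrist camera has in their place "T_tool_cam" (4x4, takes a point from camera to tool coordinates, whose origin is the TCP and whose axes are the flange's). Camera axes: x right, y up, looking along -z (the intrinsics and any distortion apply to the point x, -y, -z); pixel columns grow to the right and rows downward; lengths in mm; the calibration is good to about 2 mm. A picture is of the moment at which its call begins: read the wrist's pose just before it. There is no depth.
- workorder.close_job(): hands the job in; it is judged then, once.
The state is a dict: "time": time; "joint_positions": joint angles; "dq": joint speeds; "tau": joint torques, N m; "tool_pos": TCP position; "tcp_rot": TCP orientation; "contact_force": force on the tool from outside, world axes, zero at the start; "moment": the same for the moment, N m; "grip_width": finger opening in mm; "finger_force": force on a finger pad.
Only numpy, scipy, OpenCV 4.12 (cv2) and the standard library are available. Lean on these libraries where they do the work, as an engineer would, in place of code of your own. Each camera call takes 0.05 s, during which the arm holds its last target. There are 200 camera calls.

TASK

Load the pink culture dish into the low white chamber by pushing only: with one fingertip push the flap's black bar towards the lane to hold the orange spring flap open, and with the other fingertip push the dish along between the rails under the raised flap until it is wholly inside. Then let the flap spring fully shut behind it. Do not lift or tip the dish, and leave the other things on the bench where they are.

Things in the scene. Friction and masses are not known exactly. Their poses are not given: they have to be found in the camera images.
- chamber: Low white chamber, clear roof, fixed. Origin: on the bench, in the plane of its mouth, mid-lane; x points inward (push direction, away from the robot), y left, z up. All mm below are in this frame. Inside: x 2 to 120, y -49 to 49, floor = bench, roof z 34 to 37. Blue guide rails 12 high, inner faces y +-49, run out from the mouth to x -125, then flare to x -155.
- flap (a joint): Turn of the orange flap, rad: 0 shut, 0.45 fully open (end stop). It swings sideways-up in the plane of the mouth. Spring and weight shut it: about 4 N sideways on the bar starts it, 6 N holds it fully open. The dish fits under it from about 0.35 up. Pushing the dish against the shut flap does not open it.
- bar_mid (a point): Middle of the flap's black hold-open bar: round, 10 mm diameter, 140 long, parallel to chamber x from x -143 to -3; shut, its axis is at y 82, z 15, left of the left rail with free bench on its left. Push its left side towards the lane (chamber -y): it moves 13 mm to y 69 and rises 3 mm at full opening. A fingertip can hold it anywhere and slide along it.
- flap_edge (a point): Middle of the lower edge of the flap's orange panel. Panel: x -4 to -1, shut y -50 to 50, z 3 to 25. Fully open, its lower edge is 21 mm up at the left end, 38 over mid-lane, 65 at the right end; top right corner z 84. It stays in the mouth's plane, so an upright finger is stopped by it; a finger leaning back to the robot (about 30 deg) reaches its tip 10 to 20 mm in under the edge.
- hinge (a point): Flap's hinge: axis along chamber x at y 82, z 45, fixed. Its white bracket spans x 5 to 21, y 50 to 91, z 36 to 54.
- pink_dish: The round closed culture dish with pink filling, 90 mm diameter, 16 mm high, about 0.12 kg; origin at the centre of its underside. It starts flat on the bench between the rails, in front of the flap.
- dish_b: Bystander: cream-white culture dish, 90 mm diameter, 16 mm high, on the left near the robot; origin centre of underside.
- dish_c: Bystander: cream-white culture dish, 90 mm diameter, 16 mm high, on the right; origin centre of underside.
- brown_bottle: Bystander: brown reagent bottle with black cap, 54 mm diameter, 93 mm high, on the right; origin centre of underside.
- vial: Bystander: white vial with orange cap, 23 mm diameter, 48 mm high, on the right; origin centre of underside.
- timer: Bystander: flat white timer, 62 x 62 x 15 mm, on the right near the robot; origin centre of underside.
Not all that is in view belongs to the job. What is shaped like the pink_dish but green or yellow is not meant.

How it is judged:
By the outcome, as a careful person would: the job done as asked, in the order asked, and still so for the second after the job is handed in, with the robot touching nothing.
It also fails if it takes over 40 s, if anything falls off the work surface, if the arm or the gripper's body presses on something with over 40 N, if the wrist force passes 120 N, or if a joint passes its speed limit or range.

## Working session

There is one attempt and no reset: what is moved stays moved. The work goes in short steps, Python scripts to look and compute and a shell command to move; the robot and the scene stay as the last step left them, time stands still between calls to the robot, and variables do not carry over. Pictures are saved under pics/ and viewed, at most 13 in all, crops included, and the job is handed in when it is done.

```bash
ls; mkdir -p pics; cat > look.py <<'E'
import numpy as np, cv2
from plant import get_obs, vision
def cap(n,f=None):
    c=vision.capture(n)
    if f: cv2.imwrite('pics/'+f, c['pixels'][:,:,::-1])
    return c
def ray(c,u,v,P=None):
    P=np.array(c['pose']) if P is None else P
    f=c['pixels'].shape[0]/2/np.tan(np.radians(c['vfov'])/2)
    d=P[:3,:3]@np.array([(u-c['cx'])/f,-(v-c['cy'])/f,-1]); return P[:3,3],d
def onz(c,u,v,z,P=None):
    o,d=ray(c,u,v,P); return o+d*(z-o[2])/d[2]
def proj(c,p,P=None):
    P=np.array(c['pose']) if P is None else P
    f=c['pixels'].shape[0]/2/np.tan(np.radians(c['vfov'])/2)
    q=P[:3,:3].T@(np.array(p,float)-P[:3,3]); return c['cx']+f*q[0]/-q[2], c['cy']-f*q[1]/-q[2]
E
python3 - <<'E'
from look import *
o=get_obs(); print(o)
for n in('top','scene'):
    c=cap(n,n+'0.png'); print({k:v for k,v in c.items() if k!='pixels'})
E
```

```text
pics
{'time': 0.0, 'joint_positions': array([ 1.17099253e+00,  3.42725562e-01,  1.52501239e+00,  3.22269368e-06,
        1.27539694e+00, -1.46016231e-01]), 'dq': array([-0.00121507,  0.00071434,  0.00069528, -0.00037504,  0.00092649,
       -0.00065497]), 'tau': array([ 5.67388270e-04, -4.31236911e+01, -2.44222695e+01,  7.18102790e-02,
        5.57763828e-02, -1.50990586e-04]), 'tool_pos': array([131.63931992, 507.81031506, 226.04510572]), 'tcp_rot': array([-3.14006728e+00, -2.27441108e-04,  2.88780397e+00]), 'contact_force': array([ 0.21730507, -0.55753319,  1.20699602]), 'moment': array([ 0.02466783, -0.04920763, -0.00406613]), 'finger_force': 0.0, 'grip_width': 92.27499399131972}
{'vfov': 47.81436952103822, 'cx': 250.02008977067575, 'cy': 193.1498047445743, 'pose': array([[-1.49483085e-02,  9.85623770e-01, -1.68292401e-01,
         2.94471294e+02],
       [-9.99835307e-01, -1.30019765e-02,  1.26612345e-02,
        -8.77238665e+01],
       [ 1.02910798e-02,  1.68453948e-01,  9.85655802e-01,
         1.40386599e+03],
       [ 0.00000000e+00,  0.00000000e+00,  0.00000000e+00,
         1.00000000e+00]])}
{'vfov': 45.21365071534544, 'cx': 259.9269321118363, 'cy': 187.72518385948953, 'pose': array([[ 7.23493653e-01,  4.07185320e-01, -5.57455871e-01,
        -2.86858471e+02],
       [-6.90244159e-01,  4.39502857e-01, -5.74804524e-01,
        -9.48117586e+02],
       [ 1.09514839e-02,  8.00648084e-01,  5.99034816e-01,
         9.51391368e+02],
       [ 0.00000000e+00,  0.00000000e+00,  0.00000000e+00,
         1.00000000e+00]])}
```

View pics/top0.png

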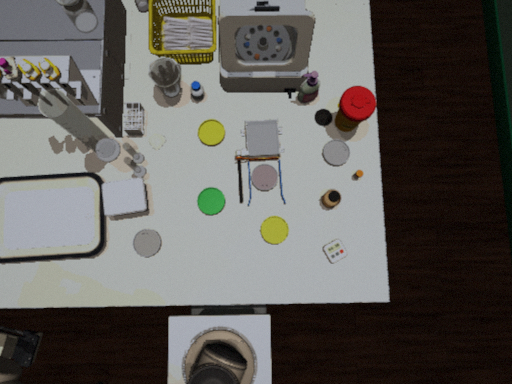

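View pics/scene0.png

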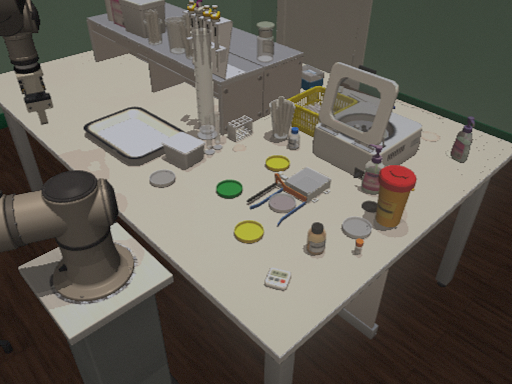

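The top view shows the pink dish at (264,177), between the rails. Lookalikes are green at (211,201), yellow at (275,230) and (211,132), and cream at (147,243) and (336,152). The chamber is at (262,138), the orange flap at (258,158), and the black bar runs from (238,160) to (241,202). I choose (264,177) and will check it in a close crop.

```bash
python3 - <<'E'
from look import *
c=cap('top'); im=c['pixels'][:,:,::-1].copy()
for n,u,v,z in [('dish',264,177,16),('bar near',241,202,15),('bar far',238.5,160,15),('railL near',250,195,12),('railR near',281,190,12),('flapL',236,157,45),('flapR',279,156,20),('chamTL',246,121,37),('chamTR',277,121,37),('chBL',246,155,37),('chBR',279,153,37),('yellow',275,230,16),('green',211,201,16),('bottle',332,198,93)]:
    print(n,onz(c,u,v,z)[:2].round())
cv2.imwrite('pics/crop1.png',cv2.resize(im[105:255,190:350],None,fx=5,fy=5,interpolation=cv2.INTER_CUBIC)[:600*1,:800][:600])
w=vision.capture('wrist'); print({k:v for k,v in w.items() if k!='pixels'})
E
```

```text
dish [ 584. -152.]
bar near [503. -76.]
bar far [643. -69.]
railL near [ 526. -105.]
railR near [ 541. -207.]
flapL [645. -62.]
flapR [ 654. -203.]
chamTL [769. -96.]
chamTR [ 768. -198.]
chBL [654. -94.]
chBR [ 659. -202.]
yellow [ 411. -184.]
green [507.  21.]
bottle [ 500. -356.]
{'vfov': 66.46172377718683, 'cx': 252.09381772003016, 'cy': 196.99218857405157, 'T_tool_cam': array([[-3.85621729e-05,  9.62190285e-01,  2.72378146e-01,
         7.46778903e+01],
       [ 9.99999974e-01, -2.44868649e-05,  2.28077018e-04,
        -7.94738820e-02],
       [ 2.26123178e-04,  2.72378147e-01, -9.62190259e-01,
        -1.57922963e+02],
       [ 0.00000000e+00,  0.00000000e+00,  0.00000000e+00,
         1.00000000e+00]])}
```

```bash
python3 -c "
import cv2;im=cv2.imread('pics/top0.png');cv2.imwrite('pics/crop1.png',cv2.resize(im[112:220,218:338],None,fx=5.5,fy=5.5,interpolation=cv2.INTER_CUBIC))"
```

```text
(no output)
```

View pics/crop1.png

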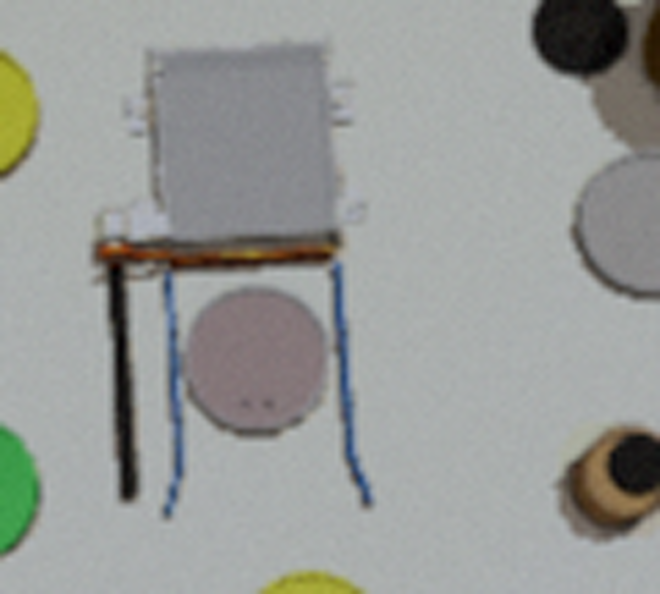

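The crop at (256,360) shows a pink-filled dish between the blue rails, in front of the flap, so the choice is confirmed. The black bar is at (120,380), left of the left rail. Next I'll bring the wrist camera over the lane.

```bash
cat >> look.py <<'E'
from scipy.spatial.transform import Rotation as Ro
def Rtool(yaw,lean,roll=0):  # degrees; yaw in world, x_t to robot; roll about heading axis
    a=np.radians(lean)
    M=np.array([[-np.cos(a),0,np.sin(a)],[0,1,0],[-np.sin(a),0,-np.cos(a)]])
    return Ro.from_euler('z',yaw,degrees=True)*Ro.from_euler('x',roll,degrees=True)*Ro.from_matrix(M)
def rel(p,R,o=None):
    o=o or get_obs(); R0=Ro.from_euler('xyz',o['tcp_rot'])
    dp=R0.inv().apply(np.array(p)-o['tool_pos'])/1000; rv=(R0.inv()*R).as_rotvec()
    return dp.round(4), rv.round(3), 'rows>=%.1f'%max(np.linalg.norm(dp)/.0625,np.degrees(np.linalg.norm(rv))/10.7)
def wristpose(w,o):
    T=np.eye(4);T[:3,:3]=Ro.from_euler('xyz',o['tcp_rot']).as_matrix();T[:3,3]=o['tool_pos']; return T@np.array(w['T_tool_cam'])
E
python3 -c "
from look import *
print(rel([380,260,235],Rtool(5,0)));print(rel([520,-150,235],Rtool(5,0)))"
```

```text
(array([-0.3026, -0.1777, -0.0086]), array([-0.001, -0.   , -0.341]), 'rows>=5.6')
(array([-0.541 , -0.5394, -0.0082]), array([-0.001, -0.   , -0.341]), 'rows>=12.2')
```

```bash
python3 -m pendant '{"dp":[[-0.05,-0.03,0],[-0.1,-0.06,0],[-0.15,-0.09,0],[-0.2,-0.12,0],[-0.25,-0.15,0],[-0.3,-0.18,0],[-0.33,-0.225,0],[-0.36,-0.27,0]],"rotation":[[0,0,-0.04],[0,0,-0.09],[0,0,-0.13],[0,0,-0.17],[0,0,-0.21],[0,0,-0.26],[0,0,-0.3],[0,0,-0.34]]}'; python3 -c "
from look import *
print(rel([520,-150,235],Rtool(5,0)))"
```

```text
time: 1.2
tool_pos: [413.0, 154.7, 226.6]
tcp_rot: [3.142, -0.0, -3.054]
contact_force: [0.4, -0.0, -0.7]
grip_width: 91.9
finger_force: 0.0
(array([-0.08  , -0.3129, -0.0084]), array([ 0., -0.,  0.]), 'rows>=5.2')
```

```bash
python3 -m pendant '{"dp":[[-0.01,-0.05,0],[-0.025,-0.1,0],[-0.04,-0.16,0],[-0.055,-0.215,0],[-0.07,-0.265,0],[-0.08,-0.312,0],[-0.08,-0.312,0],[-0.08,-0.312,0]],"rotation":[[0,0,0],[0,0,0],[0,0,0],[0,0,0],[0,0,0],[0,0,0],[0,0,0],[0,0,0]]}'; python3 -c "
from look import *
import pickle
o=get_obs(); w=cap('wrist','w0.png'); pickle.dump((o,w),open('w0.pkl','wb')); print(o['tool_pos'],o['tcp_rot'])"
```

```text
time: 2.2
tool_pos: [518.6, -146.9, 226.3]
tcp_rot: [3.141, -0.001, -3.056]
contact_force: [-0.3, 0.5, -0.9]
grip_width: 92.1
finger_force: 0.0
[ 518.59691805 -146.94580185  226.31239154] [ 3.14051795e+00 -9.20909908e-04 -3.05578117e+00]
```

View pics/w0.png

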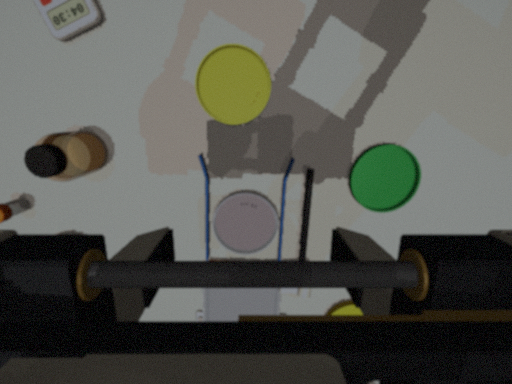

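The wrist view shows the pink dish at about (246,222) between the rails, whose straight parts are near columns 207 and 283. The bar runs from (309,170) to (300,290). The fingers hide the chamber, so I'll fit lines to the rails and the bar.

```bash
cat > meas.py <<'E'
from look import *
import pickle
o,w=pickle.load(open('w0.pkl','rb')); P=wristpose(w,o); im=w['pixels'].astype(int); r,g,b=im[...,0],im[...,1],im[...,2]
def pts(m,z,box):
    u0,u1,v0,v1=box; vs,us=np.nonzero(m[v0:v1,u0:u1]); return np.array([onz(w,u+u0,v+v0,z,P)[:2] for u,v in zip(us,vs)])
blue=(b>r+35)&(b>g+15)
for n,box in (('railR',(195,225,184,255)),('railL',(265,295,184,255))):
    q=pts(blue,12,box); vx,vy,x0,y0=cv2.fitLine(q.astype(np.float32),cv2.DIST_HUBER,0,.01,.01).ravel(); s=np.sign(vx)
    print(n,len(q),'yaw',np.degrees(np.arctan2(vy*s,vx*s)).round(2),'y at x=580',(y0+(580-x0)*vy/vx).round(1), 'x',q[:,0].min().round(),q[:,0].max().round())
q=pts(im.sum(2)<110,15,(295,320,160,232)); vx,vy,x0,y0=cv2.fitLine(q.astype(np.float32),cv2.DIST_HUBER,0,.01,.01).ravel();s=np.sign(vx)
print('bar',len(q),np.degrees(np.arctan2(vy*s,vx*s)).round(2),'y@580',(y0+(580-x0)*vy/vx).round(1),'near x',np.percentile(q[:,0],1).round(1))
hsv=cv2.cvtColor(w['pixels'],cv2.COLOR_RGB2HSV)
m=((r-g>8)&(r>70)).astype(np.uint8); m[:185]=0;m[256:]=0;m[:,:210]=0;m[:,280:]=0
m=cv2.morphologyEx(m,cv2.MORPH_OPEN,np.ones((3,3)))
cs,_=cv2.findContours(m,0,2); c=max(cs,key=cv2.contourArea); x,y,ww,hh=cv2.boundingRect(c);(cx,cy),rad=cv2.minEnclosingCircle(c); print('box',x,y,ww,hh,'circ',cx,cy,rad)
C=onz(w,cx,cy,16,P); print('dish',C, 'rad',np.linalg.norm(onz(w,cx+rad,cy,16,P)-C))
# bends of rails: blue pixel y vs x
for box in ((195,225,145,200),(265,300,145,200)):
    q=pts(blue,12,box); print([ (int(k),q[(q[:,0]//6)==k,1].mean().round(1)) for k in np.unique(q[:,0]//6)])
E
python3 meas.py
```

```text
railR 142 yaw 2.2 y at x=580 -202.8 x 536.0 637.0
railL 156 yaw 2.69 y at x=580 -101.4 x 528.0 628.0
bar 343 2.52 y@580 -70.5 near x 505.4Traceback (most recent call last):
  File "meas.py", line 15, in <module>
    cs,_=cv2.findContours(m,0,2); c=max(cs,key=cv2.contourArea); x,y,ww,hh=cv2.boundingRect(c);(cx,cy),rad=cv2.minEnclosingCircle(c); print('box',x,y,ww,hh,'circ',cx,cy,rad)
                                    ~~~^^^^^^^^^^^^^^^^^^^^^^^^
ValueError: max() iterable argument is empty
```

```bash
cat >> look.py <<'E'
O=np.array([651.8,-149.3,0]); YAW=2.45; RC=Ro.from_euler('z',YAW,degrees=True)
def toC(p): return RC.inv().apply(np.array(p)-O)
def toW(p): return RC.apply(np.array(p,float))+O
# tool pose such that right finger's front lower corner... given inner opening g: returns tcp for left inner face at chamber y yl (at tip), right finger front corner at chamber x xf, lowest corner z zb
def tcp(xf,yl,zb,g,psi,lean,t=19.):
    R=Rtool(YAW+psi,lean); Rc=RC.inv()*R
    fr=Rc.apply([-9.5,-(g/2+t/2),0]); lf=Rc.apply([0,g/2,0]); bk=Rc.apply([9.5,0,0])
    p=np.array([xf-fr[0], yl-lf[1], zb-bk[2]])
    f=lambda v:(p+Rc.apply(v)).round(1)
    print('C tcp',p.round(1),'Rfront corner',f([-9.5,-(g/2+t/2),0]),'Lfront',f([-9.5,g/2+t/2,0]),'R inner/outer y',f([0,-g/2,0])[1],f([0,-g/2-t,0])[1],'body Rfront',f([-37.5,-95,-66]),'body Rback',f([37.5,-95,-66]))
    return toW(p),R
E
python3 - <<'E'
from look import *
import pickle
o,w=pickle.load(open('w0.pkl','rb')); P=wristpose(w,o)
im=w['pixels']; print(im[180:200:1,246].tolist()); print(im[215,205:225].tolist()); print(im[245:260,246].tolist())
for u,v in ((246,189),(246,221),(214,221),(278,221),(246,253)): print(u,v,toC(onz(w,u,v,16,P)).round(1))
for xf in (-124,6): p,R=tcp(xf,94 if xf<0 else 74,2,70,6,35); print(p.round(1),rel(p,R))
E
```

```text
[[134, 140, 136], [135, 137, 134], [138, 140, 138], [135, 137, 133], [133, 137, 134], [135, 138, 136], [133, 135, 133], [135, 139, 133], [129, 130, 125], [109, 108, 102], [83, 79, 75], [73, 74, 68], [78, 78, 77], [95, 97, 97], [108, 102, 106], [110, 105, 108], [110, 103, 106], [111, 103, 105], [114, 106, 108], [111, 102, 105]]
[[89, 96, 108], [58, 76, 108], [32, 55, 93], [56, 63, 75], [101, 102, 99], [125, 124, 119], [135, 135, 128], [130, 131, 126], [122, 123, 122], [122, 123, 126], [114, 114, 119], [108, 105, 108], [112, 103, 106], [107, 98, 104], [112, 104, 107], [109, 103, 107], [109, 102, 104], [108, 100, 105], [111, 102, 105], [110, 100, 103]]
[[113, 104, 107], [111, 103, 106], [110, 101, 106], [107, 100, 104], [104, 97, 100], [94, 94, 96], [93, 95, 95], [97, 98, 98], [103, 106, 107], [121, 122, 123], [128, 130, 127], [132, 133, 128], [124, 124, 117], [106, 107, 100], [82, 78, 72]]
246 189 [-114.1    1.4   16. ]
246 221 [-70.    3.1  16. ]
214 221 [-68.2 -39.6  16. ]
278 221 [-71.8  45.8  16. ]
246 253 [-23.1   4.8  16. ]
C tcp [-136.4   59.2    7.4] Rfront corner [-124.    15.7   12.9] Lfront [-133.3  104.3   12.9] R inner/outer y 24.4 5.5 body Rfront [-133.6  -36.    83. ] body Rback [-194.7  -42.5   40. ]
[513.  -96.    7.4] (array([0.0011, 0.0506, 0.2191]), array([-0.018, -0.611, -0.059]), 'rows>=3.6')
C tcp [-6.4 39.2  7.4] Rfront corner [ 6.  -4.3 12.9] Lfront [-3.3 84.3 12.9] R inner/outer y 4.4 -14.5 body Rfront [ -3.6 -56.   83. ] body Rback [-64.7 -62.5  40. ]
[ 643.7 -110.4    7.4] (array([-0.1279,  0.0249,  0.219 ]), array([-0.018, -0.611, -0.059]), 'rows>=4.1')
```

```bash
python3 -m pendant '{"dp":[[0,0.012,0.03],[0,0.025,0.06],[0,0.04,0.09],[0.001,0.05,0.12],[0.001,0.05,0.14],[0.001,0.05,0.14],[0.001,0.05,0.14]],"rotation":[[-0.003,-0.12,-0.01],[-0.007,-0.25,-0.02],[-0.011,-0.37,-0.04],[-0.015,-0.5,-0.05],[-0.018,-0.611,-0.059],[-0.018,-0.611,-0.059],[-0.018,-0.611,-0.059]]}' 0.07; python3 - <<'E'
from look import *
import pickle
o=get_obs(); w=cap('wrist','w1.png'); pickle.dump((o,w),open('w1.pkl','wb'))
cap('scene','s1.png')
p,R=tcp(-124,94,2,70,6,35); print(o['tool_pos'],rel(p,R))
E
```

```text
time: 3.12
tool_pos: [525.4, -91.3, 112.0]
tcp_rot: [3.138, 0.565, -3.005]
contact_force: [-0.2, 1.0, -0.0]
grip_width: 70.1
finger_force: 0.0
C tcp [-136.4   59.2    7.4] Rfront corner [-124.    15.7   12.9] Lfront [-133.3  104.3   12.9] R inner/outer y 24.4 5.5 body Rfront [-133.6  -36.    83. ] body Rback [-194.7  -42.5   40. ]
[525.40608103 -91.25834264 111.98644544] (array([ 0.0679, -0.0022,  0.0814]), array([-0.004, -0.045, -0.006]), 'rows>=1.7')
```

View pics/w1.png

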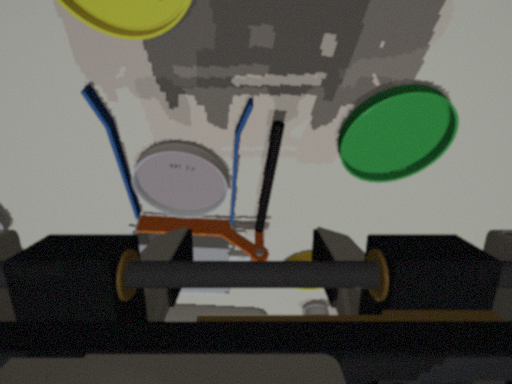

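The wrist view shows the orange panel from (138,222) to (230,230), with a narrow arm to the hinge at (260,253). The bar runs from (279,122) to (262,230), and the dish is at (180,178). I'll check the fitted frame by projecting points into the image.

```bash
python3 - <<'E'
from look import *
import pickle
o,w=pickle.load(open('w1.pkl','rb')); P=wristpose(w,o)
for n,p in (('panel TR',(-4,-50,25)),('panel TL',(-4,50,25)),('panel BR',(-4,-50,3)),('barnear',(-143,82,15)),('hinge',(-4,82,45)),('railbendL',(-125,49,12)),('railbendR',(-125,-49,12)),('railtipL',(-155,60,12)),('dish c',(-69,3,16))): print(n,np.round(proj(w,toW(p),P),1))
hsv=cv2.cvtColor(w['pixels'],cv2.COLOR_RGB2HSV)
m=cv2.inRange(hsv,(3,150,60),(16,255,255)); m[:,:120]=0;m[270:]=0
cs,_=cv2.findContours(m,0,2); c=max(cs,key=cv2.contourArea); print(cv2.approxPolyDP(c,3,True).reshape(-1,2).tolist())
E
```

```text
panel TR [134.6 231. ]
panel TL [228.7 235.9]
panel BR [139.8 214.7]
barnear [277.7 124.7]
hinge [258.3 253.3]
railbendL [233.7 138.1]
railbendR [109.2 128.5]
railtipL [250.6 106.1]
dish c [181.3 185.8]
[[138, 226], [140, 232], [163, 233], [185, 225], [192, 229], [192, 234], [224, 237], [254, 261], [264, 261], [266, 257], [261, 232], [256, 231], [253, 245], [231, 230], [227, 221], [142, 216]]
```

```bash
python3 -m pendant '{"dp":[[0.028,-0.001,0.034],[0.028,-0.001,0.034],[0.028,-0.001,0.034],[0.028,-0.001,0.034]],"rotation":[[0,0,0],[0,0,0],[0,0,0],[0,0,0]]}'; python3 - <<'E'
from look import *
o=get_obs(); print(o['tool_pos'],toC(o['tool_pos']),o['tcp_rot'],o['joint_positions'])
p,R=tcp(-124,94,2,70,6,35); print(rel(p,R))
E
```

```text
time: 3.72
tool_pos: [530.5, -91.6, 87.1]
tcp_rot: [3.138, 0.533, -3.014]
contact_force: [-0.1, -0.2, 0.4]
grip_width: 70.2
finger_force: 0.0
[530.46025782 -91.63030894  87.11272129] [-118.76358904   62.80395065   87.11272129] [ 3.13785438  0.53327109 -3.01383155] [-0.49585996  0.38244628  2.11524362  1.009228    0.3621815  -3.10461942]
C tcp [-136.4   59.2    7.4] Rfront corner [-124.    15.7   12.9] Lfront [-133.3  104.3   12.9] R inner/outer y 24.4 5.5 body Rfront [-133.6  -36.    83. ] body Rback [-194.7  -42.5   40. ]
(array([ 0.0559, -0.0023,  0.0595]), array([-0.007, -0.078, -0.017]), 'rows>=1.3')
```

Joint 6 is at its limit and joint 5 is close to its own, so a 35° lean isn't reachable this near the base. I'll start upright and lean progressively while going forward.

```bash
python3 - <<'E'
from look import *
p,R=tcp(-122,94,60,70,6,5); print(rel(p,R))
E
```

```text
C tcp [-136.1   59.2   60.8] Rfront corner [-122.    15.9   61.7] Lfront [-131.3  104.4   61.7] R inner/outer y 24.4 5.5 body Rfront [-94.7 -32.  129.8] body Rback [-169.   -39.8  123.3]
(array([ 0.0285, -0.0022,  0.0137]), array([-0.002,  0.446, -0.018]), 'rows>=2.4')
```

```bash
python3 -m pendant '{"dp":[[0.01,-0.001,0.004],[0.018,-0.002,0.009],[0.028,-0.002,0.013],[0.028,-0.002,0.013],[0.028,-0.002,0.013]],"rotation":[[0,0.15,-0.006],[0,0.3,-0.012],[-0.002,0.446,-0.018],[-0.002,0.446,-0.018],[-0.002,0.446,-0.018]]}'; python3 - <<'E'
from look import *
o=get_obs(); print(o['tool_pos'],toC(o['tool_pos']),o['tcp_rot'],o['joint_positions'])
p,R=tcp(-122,94,2,70,6,5); print(rel(p,R))
E
```

```text
time: 4.35
tool_pos: [514.7, -95.6, 61.4]
tcp_rot: [-3.141, 0.089, -2.993]
contact_force: [0.1, -0.0, 0.1]
grip_width: 69.9
finger_force: 0.0
[514.68223423 -95.59304287  61.44306929] [-134.69658715   59.51931068   61.44306929] [-3.14111698  0.08869752 -2.99287421] [-0.35622507  0.49675857  1.81140885  0.06186623  0.75647557 -2.11908403]
C tcp [-136.1   59.2    2.8] Rfront corner [-122.    15.9    3.7] Lfront [-131.3  104.4    3.7] R inner/outer y 24.4 5.5 body Rfront [-94.7 -32.   71.8] body Rback [-169.   -39.8   65.3]
(array([ 0.0066, -0.0002,  0.0583]), array([-0.   ,  0.001,  0.001]), 'rows>=0.9')
```

```bash
cat > kin.py <<'E'
from look import *
from scipy.optimize import least_squares
D=[([1.171,.342726,1.52501,0,1.275397],[131.639,507.81,226.05]),([-.49585996,.38244628,2.11524362,1.009228,.3621815],[530.460,-91.630,87.113]),([-.35622507,.49675857,1.81140885,.06186623,.75647557],[514.682,-95.593,61.443])]
E=lambda s,a:Ro.from_euler(s,a)
def fk(q,k):
    a,s,h,L2,e,L3,d=k
    R=E('z',q[0])*E('y',q[1]+q[2]); Rt=R*E('z',q[3])*E('y',q[4])
    return E('z',q[0]).apply(np.array([a,s,h])+E('y',q[1]).apply([0,0,L2]))+R.apply([e,0,L3])+Rt.apply([0,0,d]), Rt
k0=[0,76,300,400,0,400,250]
f=least_squares(lambda k:np.r_[np.ravel([fk(q,k)[0]-p for q,p in D]),.02*(np.array(k)-k0)],k0); K=f.x
if __name__=='__main__': print(K.round(1),[ (fk(q,K)[0]-p).round(1) for q,p in D])
def ik(p,R,q0=(-.3,.5,1.8,0,.7)):
    z=R.apply([0,0,1])
    r=least_squares(lambda q:np.r_[(fk(q,K)[0]-p)/100,fk(q,K)[1].apply([0,0,1])-z],q0,bounds=([-2.5,-.77,.04,-1,.28],[2.5,2.02,2.7,4.1,2.66]))
    return r.x.round(2),r.cost
if __name__=='__main__':
  for xf,psi,lean in ((-30,6,5),(-30,6,20),(-15,6,20),(-15,6,30),(6,6,30),(6,6,35)):
    p,R=tcp(xf,74,2,70,psi,lean); print(xf,lean,ik(p,R))
E
python3 kin.py|grep -v '^C'
```

```text
[  2.5  76.5 227.9 499.1  45.5 379.4 317.4] [array([-0. ,  0.2, -0. ]), array([ 0.2, -0.2, -0.3]), array([-0.4,  0.2,  0.3])]
-30 5 (array([-0.33,  0.72,  1.58,  0.06,  0.77]), np.float64(6.600934949176136e-30))
-30 20 (array([-0.4 ,  0.65,  1.81,  0.45,  0.42]), np.float64(5.867994580299549e-21))
-15 20 (array([-0.39,  0.67,  1.76,  0.42,  0.44]), np.float64(5.992905124470614e-20))
-15 30 (array([-0.44,  0.66,  1.9 ,  1.13,  0.31]), np.float64(6.271515600744919e-27))
6 30 (array([-0.42,  0.68,  1.84,  1.03,  0.32]), np.float64(2.9638539589091516e-30))
6 35 (array([-0.45,  0.68,  1.91,  1.5 ,  0.33]), np.float64(1.5199083209250344e-30))
```

```bash
python3 -m pendant '{"dp":[[0,0,0],[0,0,0],[0,0,0],[0,0,0],[0,0,0],[0,0,0],[0,0,0],[0,0,0]],"rotation":[[0,0,0.18],[0,0,0.36],[0,0,0.54],[0,0,0.72],[0,0,0.9],[0,0,1.08],[0,0,1.26],[0,0,1.44]]}' && python3 -m pendant '{"dp":[[0,0,0],[0,0,0],[0,0,0],[0,0,0],[0,0,0],[0,0,0],[0,0,0],[0,0,0]],"rotation":[[0,0,0.18],[0,0,0.36],[0,0,0.54],[0,0,0.72],[0,0,0.9],[0,0,1.08],[0,0,1.26],[0,0,1.44]]}' && cat >> look.py <<'E'
_t=tcp
def tcp(*a,**k):
    p,R=_t(*a,**k); return p,R*Ro.from_euler('z',np.pi)
E
python3 - <<'E'
from look import *
o=get_obs(); print(o['tool_pos'],toC(o['tool_pos']),o['tcp_rot'],o['joint_positions'])
p,R=tcp(-122,94,2,70,6,5); print(rel(p,R))
E
```

```text
time: 5.35
tool_pos: [512.4, -95.4, 61.1]
tcp_rot: [3.054, 0.009, 1.842]
contact_force: [-0.4, 0.3, -0.7]
grip_width: 70.2
finger_force: 0.0
time: 6.35
tool_pos: [512.4, -95.4, 61.0]
tcp_rot: [3.121, -0.086, 0.403]
contact_force: [-0.6, 0.8, -0.5]
grip_width: 70.0
finger_force: 0.0
[512.35880306 -95.43531954  61.03421857] [-137.01115221   59.77621079   61.03421857] [ 3.12099195 -0.08596622  0.40315785] [-0.3587013   0.49464227  1.81717614  0.064807    0.75434273  0.76426354]
C tcp [-136.1   59.2    2.8] Rfront corner [-122.    15.9    3.7] Lfront [-131.3  104.4    3.7] R inner/outer y 24.4 5.5 body Rfront [-94.7 -32.   71.8] body Rback [-169.   -39.8   65.3]
(array([-0.0043, -0.0003,  0.0581]), array([-0.002, -0.001,  0.255]), 'rows>=1.4')
```

```bash
python3 -m pendant '{"dp":[[-0.001,0,0],[-0.001,0,0],[-0.002,0,0.02],[-0.004,0,0.04],[-0.004,0,0.057],[-0.004,0,0.057],[-0.004,0,0.057]],"rotation":[[0,0,0.15],[-0.001,-0.001,0.255],[-0.001,-0.001,0.255],[-0.001,-0.001,0.255],[-0.001,-0.001,0.255],[-0.001,-0.001,0.255],[-0.001,-0.001,0.255]]}'
python3 - <<'E'
from look import *
o=get_obs(); print(toC(o['tool_pos']),o['tcp_rot'],o['joint_positions'])
cap('scene','s2.png'); im=cv2.imread('pics/s2.png'); cv2.imwrite('pics/s2c.png',cv2.resize(im[110:270,170:350],None,fx=3.6,fy=3.6,interpolation=cv2.INTER_CUBIC))
for a in ((-122,74),(-119,74)): p,R=tcp(*a,2,70,6,5); print(rel(p,R))
E
```

```text
time: 7.22
tool_pos: [514.3, -96.6, 4.5]
tcp_rot: [3.14, -0.087, 0.153]
contact_force: [-0.7, -0.3, 0.2]
grip_width: 70.1
finger_force: 0.0
[-135.1676019    58.48194637    4.48947671] [ 3.14041523 -0.08669411  0.15299867] [-0.3577315   0.59418668  1.85063677  0.07096466  0.62171133  1.00397432]
C tcp [-136.1   39.2    2.8] Rfront corner [-122.    -4.1    3.7] Lfront [-131.3   84.4    3.7] R inner/outer y 4.4 -14.5 body Rfront [-94.7 -52.   71.8] body Rback [-169.   -59.8   65.3]
(array([-0.0034,  0.019 ,  0.0016]), array([0.001, 0.   , 0.006]), 'rows>=0.3')
C tcp [-133.1   39.2    2.8] Rfront corner [-119.    -4.1    3.7] Lfront [-128.3   84.4    3.7] R inner/outer y 4.4 -14.5 body Rfront [-91.7 -52.   71.8] body Rback [-166.   -59.8   65.3]
(array([-0.0005,  0.0193,  0.0018]), array([0.001, 0.   , 0.006]), 'rows>=0.3')
```

View pics/s2c.png

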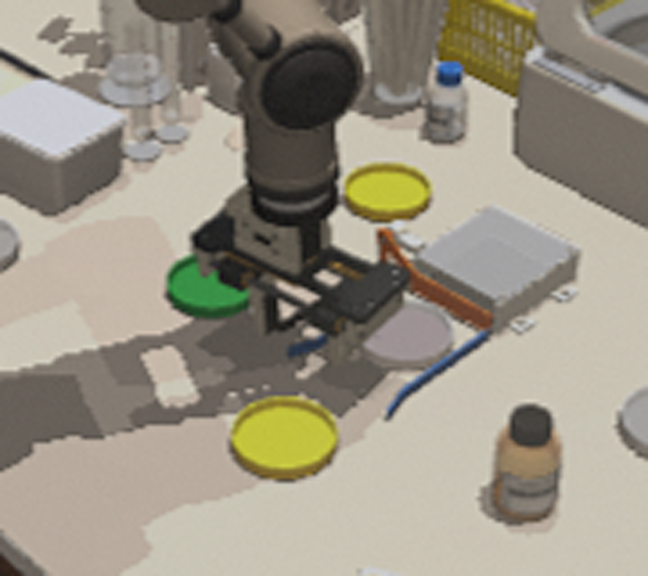

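The scene crop shows the right finger behind the dish near (345,345), with the left finger beyond the bar and the flap shut. Now I'll push the bar sideways.

```bash
python3 -m pendant '{"dp":[[-0.003,0.004,0.001],[-0.003,0.008,0.001],[-0.003,0.012,0.001],[-0.003,0.015,0.001],[-0.003,0.017,0.001],[-0.003,0.017,0.001]],"rotation":[[0,0,0],[0,0,0],[0,0,0],[0,0,0],[0,0,0],[0,0,0]]}'
cat >> look.py <<'E'
def st(): 
    o=get_obs(); R=RC.inv()*Ro.from_euler('xyz',o['tcp_rot']); p=toC(o['tool_pos']); g=o['grip_width']
    z=R.apply([0,0,1]); print('C tcp',p.round(1),'lean',np.degrees(np.arctan2(z[0],-z[2])).round(1),'g',round(g,1),'F_C',RC.inv().apply(o['contact_force']).round(1),'Lin',(p+R.apply([0,-g/2,0])).round(1),'Rfront',(p+R.apply([9.5,g/2+9.5,0])).round(1),'Rlow',(p+R.apply([-9.5,g/2+9.5,0])).round(1),'q',o['joint_positions'].round(2))
E
python3 -c "
from look import *
st()"
```

```text
time: 8.02
tool_pos: [513.1, -113.3, 2.3]
tcp_rot: [-3.141, -0.083, 0.153]
contact_force: [-4.7, 5.6, 2.6]
grip_width: 70.0
finger_force: 2.4
C tcp [-137.1   41.9    2.3] lean 4.7 g 70.0 F_C [-4.5  5.8  2.6] Lin [-140.9   76.7    2.3] Rfront [-122.7   -1.3    3.1] Rlow [-141.5   -3.4    1.5] q [-0.39  0.6   1.84  0.07  0.63  0.97]
```

```bash
python3 - <<'E'
from look import *
st(); w=cap('wrist','w2.png'); cap('top','t2.png'); cap('scene','s3.png')
im=cv2.imread('pics/s3.png')[110:220,230:350]; t=cv2.imread('pics/t2.png')[112:222,218:318]
a=cv2.resize(im,(524,480),interpolation=cv2.INTER_CUBIC); 
b=cv2.imread('pics/w2.png'); cv2.imwrite('pics/mix2.png',np.hstack([cv2.resize(a,(400,366)),cv2.resize(b,(400,300))[:].copy() if 0 else cv2.copyMakeBorder(cv2.resize(b,(400,300)),0,66,0,0,0)]))
E
```

```text
C tcp [-137.1   41.9    2.3] lean 4.7 g 70.0 F_C [-4.5  5.8  2.6] Lin [-140.9   76.7    2.3] Rfront [-122.7   -1.3    3.1] Rlow [-141.5   -3.4    1.5] q [-0.39  0.6   1.84  0.07  0.63  0.97]
```

View pics/mix2.png

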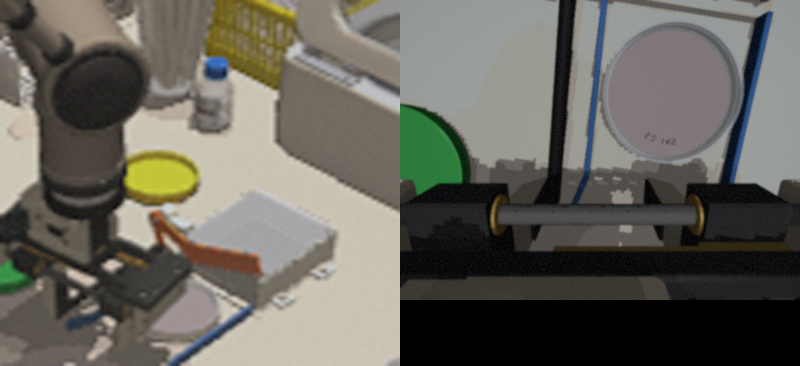

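The flap's right end is clearly raised and the dish is still clear of the finger. I'll move forward with the bar held.

```bash
python3 - <<'E'
from look import *
from kin import ik
for xf,l in ((-40,5),(-25,15),(-10,25),(0,32),(6,35)): p,R=tcp(xf,74.8,2.5,70,6,l); print(xf,l,rel(p,R)[:2],ik(p,R)[0])
E
```

```text
C tcp [-54.1  40.    3.3] Rfront corner [-40.   -3.3   4.2] Lfront [-49.3  85.2   4.2] R inner/outer y 5.2 -13.7 body Rfront [-12.7 -51.2  72.3] body Rback [-87.  -59.   65.8]
-40 5 (array([0.082 , 0.0112, 0.0058]), array([-0.001,  0.004,  0.006])) [-0.33  0.7   1.61  0.06  0.76]
C tcp [-38.8  40.    5. ] Rfront corner [-25.   -3.3   7.4] Lfront [-34.3  85.2   7.4] R inner/outer y 5.2 -13.7 body Rfront [ -9.8 -52.5  78.4] body Rback [-81.9 -60.1  59. ]
-25 15 (array([0.0973, 0.0129, 0.0055]), array([-0.001,  0.178,  0.006])) [-0.37  0.67  1.72  0.25  0.54]
C tcp [-23.2  40.    6.5] Rfront corner [-10.   -3.4  10.5] Lfront [-19.3  85.1  10.5] R inner/outer y 5.2 -13.7 body Rfront [ -7.2 -53.9  82.2] body Rback [-74.8 -61.   50.5]
-10 25 (array([0.1129, 0.0146, 0.0052]), array([-0.002,  0.353,  0.006])) [-0.41  0.66  1.82  0.69  0.36]
C tcp [-12.7  40.    7.5] Rfront corner [ 0.  -3.4 12.6] Lfront [-9.3 85.1 12.6] R inner/outer y 5.2 -13.7 body Rfront [ -5.9 -54.8  83.4] body Rback [-69.1 -61.5  43.6]
0 32 (array([0.1234, 0.0157, 0.0051]), array([-0.002,  0.475,  0.006])) [-0.44  0.67  1.89  1.25  0.31]
C tcp [-6.4 40.   7.9] Rfront corner [ 6.  -3.5 13.4] Lfront [-3.3 85.1 13.4] R inner/outer y 5.2 -13.7 body Rfront [ -3.6 -55.2  83.5] body Rback [-64.7 -61.7  40.5]
6 35 (array([0.1296, 0.0164, 0.0052]), array([-0.002,  0.528,  0.006])) [-0.44  0.68  1.91  1.5   0.33]
```

```bash
python3 -m pendant '{"dp":[[0.008,0.003,0],[0.018,0.004,0.001],[0.028,0.005,0.001],[0.039,0.006,0.002],[0.05,0.008,0.003],[0.061,0.009,0.004],[0.072,0.01,0.005],[0.082,0.011,0.006]],"rotation":[[0,0,0],[0,0,0],[0,0,0],[0,0,0],[0,0,0],[0,0,0],[0,0,0],[0,0,0]]}'
python3 - <<'E'
from look import *
st()
o=get_obs()
for xf,l in ((-40,5),(-25,15),(-10,25),(0,32),(6,35)): p,R=tcp(xf,74.5,2.5,70,6,l); print(xf,l,rel(p,R)[:2])
E
```

```text
time: 9.18
tool_pos: [595.4, -111.2, 2.8]
tcp_rot: [-3.14, -0.081, 0.153]
contact_force: [-5.8, 4.5, 1.2]
grip_width: 69.9
finger_force: 3.5
C tcp [-54.7  40.5   2.8] lean 4.6 g 69.9 F_C [-5.6  4.8  1.2] Lin [-58.6  75.3   2.8] Rfront [-40.4  -2.6   3.5] Rlow [-59.2  -4.7   1.9] q [-0.33  0.7   1.61  0.06  0.76  1.05]
C tcp [-54.1  39.7   3.3] Rfront corner [-40.   -3.6   4.2] Lfront [-49.3  84.9   4.2] R inner/outer y 4.9 -14.0 body Rfront [-12.7 -51.5  72.3] body Rback [-87.  -59.3  65.8]
-40 5 (array([ 0.0006,  0.0009, -0.0005]), array([-0.002,  0.006,  0.006]))
C tcp [-38.8  39.7   5. ] Rfront corner [-25.   -3.6   7.4] Lfront [-34.3  84.9   7.4] R inner/outer y 4.9 -14.0 body Rfront [ -9.8 -52.8  78.4] body Rback [-81.9 -60.4  59. ]
-25 15 (array([ 0.0159,  0.0026, -0.0009]), array([-0.002,  0.181,  0.006]))
C tcp [-23.2  39.7   6.5] Rfront corner [-10.   -3.7  10.5] Lfront [-19.3  84.8  10.5] R inner/outer y 4.9 -14.0 body Rfront [ -7.2 -54.2  82.2] body Rback [-74.8 -61.3  50.5]
-10 25 (array([ 0.0314,  0.0043, -0.0012]), array([-0.003,  0.355,  0.006]))
C tcp [-12.7  39.7   7.5] Rfront corner [ 0.  -3.7 12.6] Lfront [-9.3 84.8 12.6] R inner/outer y 4.9 -14.0 body Rfront [ -5.9 -55.1  83.4] body Rback [-69.1 -61.8  43.6]
0 32 (array([ 0.042 ,  0.0054, -0.0014]), array([-0.003,  0.477,  0.005]))
C tcp [-6.4 39.7  7.9] Rfront corner [ 6.  -3.8 13.4] Lfront [-3.3 84.8 13.4] R inner/outer y 4.9 -14.0 body Rfront [ -3.6 -55.5  83.5] body Rback [-64.7 -62.   40.5]
6 35 (array([ 0.0482,  0.0061, -0.0013]), array([-0.003,  0.53 ,  0.005]))
```

```bash
python3 -m pendant '{"dp":[[0.004,0.001,-0.001],[0.008,0.002,-0.001],[0.012,0.002,-0.001],[0.016,0.003,-0.001],[0.02,0.003,-0.001],[0.024,0.004,-0.001],[0.028,0.004,-0.001],[0.031,0.005,-0.001]],"rotation":[[0,0.045,0],[0,0.09,0],[0,0.135,0],[0,0.18,0],[0,0.22,0],[0,0.265,0],[0,0.31,0],[0,0.355,0.005]]}'
python3 - <<'E'
from look import *
st()
for xf,l in ((-10,25),(0,32),(6,35)): p,R=tcp(xf,74.5,2.5,70,6,l); print(xf,l,rel(p,R)[:2])
cap('top','t3.png'); cap('scene','s4.png'); im=cv2.imread('pics/s4.png')[120:220,230:350];t=cv2.imread('pics/t3.png')[112:212,218:308]
cv2.imwrite('pics/mix3.png',np.hstack([cv2.resize(im,(420,350),interpolation=2),cv2.resize(t,(315,350),interpolation=2)]))
E
```

```text
time: 10.18
tool_pos: [626.2, -110.2, 6.0]
tcp_rot: [-3.137, -0.438, 0.149]
contact_force: [-6.9, 11.1, 5.5]
grip_width: 70.1
finger_force: 6.1
C tcp [-23.9  40.2   6. ] lean 24.9 g 70.1 F_C [-6.4 11.3  5.5] Lin [-27.7  75.    6.2] Rfront [-10.5  -3.2   9.9] Rlow [-27.6  -5.    1.8] q [-0.41  0.66  1.83  0.7   0.36  0.38]
C tcp [-23.2  39.7   6.5] Rfront corner [-10.   -3.7  10.5] Lfront [-19.3  84.8  10.5] R inner/outer y 4.9 -14.0 body Rfront [ -7.2 -54.2  82.2] body Rback [-74.8 -61.3  50.5]
-10 25 (array([ 0.0008,  0.0006, -0.0002]), array([-0.005, -0.001,  0.002]))
C tcp [-12.7  39.7   7.5] Rfront corner [ 0.  -3.7 12.6] Lfront [-9.3 84.8 12.6] R inner/outer y 4.9 -14.0 body Rfront [ -5.9 -55.1  83.4] body Rback [-69.1 -61.8  43.6]
0 32 (array([0.0107, 0.0017, 0.0033]), array([-0.005,  0.121,  0.001]))
C tcp [-6.4 39.7  7.9] Rfront corner [ 6.  -3.8 13.4] Lfront [-3.3 84.8 13.4] R inner/outer y 4.9 -14.0 body Rfront [ -3.6 -55.5  83.5] body Rback [-64.7 -62.   40.5]
6 35 (array([0.0165, 0.0024, 0.0056]), array([-0.006,  0.173,  0.001]))
```

View pics/mix3.png

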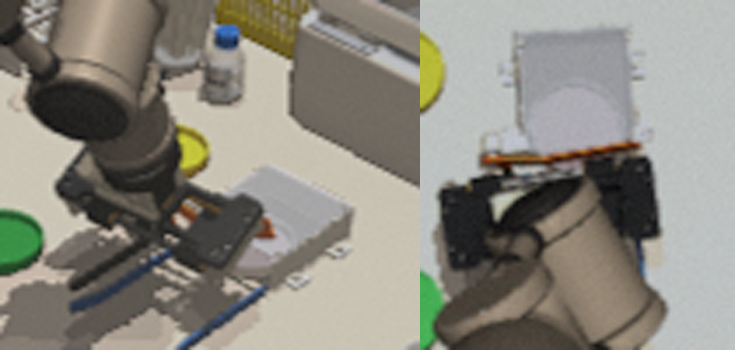

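The left half shows the dish part-way under the raised flap. The right half shows the dish mostly under the clear roof at (575,115), with the flap line at (560,155) just ahead of the gripper body. I'll carry on slowly with more lean.

```bash
python3 -m pendant '{"dp":[[0.003,0,0.001],[0.005,0,0.002],[0.008,0.001,0.003],[0.011,0.001,0.004],[0.013,0.001,0.005],[0.015,0.002,0.005],[0.016,0.002,0.005],[0.016,0.002,0.005]],"rotation":[[0,0.03,0],[0,0.06,0],[0,0.09,0],[0,0.12,0],[0,0.14,0],[0,0.16,0],[0,0.173,0],[0,0.173,0]]}'
python3 - <<'E'
from look import *
st()
for xf,l in ((6,35),(9,37)): p,R=tcp(xf,74.8,2.5,70,6,l); print(xf,l,rel(p,R)[:2])
c=cap('top','t4.png'); t=cv2.imread('pics/t4.png')[112:187,228:303]; cap('scene','s5.png'); im=cv2.imread('pics/s5.png')[140:220,260:350]
cv2.imwrite('pics/mix4.png',np.hstack([cv2.resize(im,(420,373),interpolation=2),cv2.resize(t,(373,373),interpolation=2)]))
E
```

```text
time: 11.28
tool_pos: [642.6, -109.0, 7.8]
tcp_rot: [-3.137, -0.61, 0.15]
contact_force: [-8.4, 8.8, 1.4]
grip_width: 70.1
finger_force: 5.0
C tcp [-7.4 40.7  7.8] lean 34.8 g 70.1 F_C [-8.   9.2  1.4] Lin [-11.3  75.5   8. ] Rfront [ 5.2 -2.8 13.1] Rlow [-10.3  -4.4   2.2] q [-0.45  0.68  1.91  1.49  0.33 -0.42]
C tcp [-6.4 40.   7.9] Rfront corner [ 6.  -3.5 13.4] Lfront [-3.3 85.1 13.4] R inner/outer y 5.2 -13.7 body Rfront [ -3.6 -55.2  83.5] body Rback [-64.7 -61.7  40.5]
6 35 (array([0.0009, 0.0008, 0.0004]), array([-0.006,  0.001,  0.002]))
C tcp [-3.2 40.   8.2] Rfront corner [ 9.  -3.5 13.9] Lfront [-0.3 85.  13.9] R inner/outer y 5.2 -13.7 body Rfront [ -3.  -55.5  83.5] body Rback [-62.6 -61.8  38.4]
9 37 (array([0.0036, 0.0011, 0.002 ]), array([-0.006,  0.036,  0.002]))
```

View pics/mix4.png

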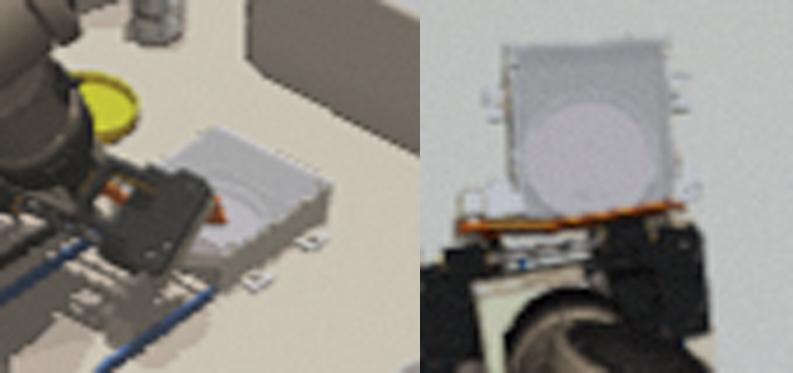

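```bash
python3 - <<'E'
from look import *
c=cap('top'); 
for u,v in ((262,132.7),(248.8,144),(275.3,144)): print(toC(onz(c,u,v,16)).round(1))
im=c['pixels'].astype(int); print([(v,im[v,262].tolist()) for v in range(126,158)])
E
```

```text
[83.3 -2.8 16. ]
[46.9 43.4 16. ]
[ 42.1 -44.4  16. ]
[(126, [158, 157, 162]), (127, [152, 154, 154]), (128, [151, 153, 156]), (129, [155, 154, 161]), (130, [159, 162, 166]), (131, [156, 159, 164]), (132, [164, 161, 169]), (133, [177, 175, 182]), (134, [174, 172, 180]), (135, [174, 174, 180]), (136, [174, 172, 180]), (137, [171, 169, 178]), (138, [174, 173, 179]), (139, [174, 169, 178]), (140, [173, 170, 179]), (141, [173, 173, 181]), (142, [175, 172, 180]), (143, [172, 172, 178]), (144, [173, 172, 177]), (145, [174, 171, 178]), (146, [174, 173, 180]), (147, [174, 174, 179]), (148, [173, 171, 179]), (149, [172, 169, 176]), (150, [174, 170, 179]), (151, [171, 169, 176]), (152, [172, 170, 177]), (153, [173, 172, 179]), (154, [169, 153, 151]), (155, [136, 87, 55]), (156, [65, 26, 8]), (157, [52, 30, 22])]
```

```bash
python3 - <<'E'
from look import *
acc=np.mean([cap('top')['pixels'].astype(float) for _ in range(6)],0); c=cap('top')
g=acc.mean(2).astype(np.float32)
for v in range(124,156,2): print(v,g[v,244:282].round().astype(int).tolist())
big=cv2.resize(g[115:160,236:290],None,fx=11,fy=11,interpolation=cv2.INTER_CUBIC)
cv2.imwrite('pics/big.png',np.clip((big-120)*3,0,255)); 
E
```

```text
124 [172, 160, 167, 155, 146, 147, 146, 147, 148, 149, 147, 147, 150, 148, 148, 149, 149, 149, 149, 148, 150, 150, 150, 152, 152, 151, 152, 151, 151, 152, 154, 150, 154, 175, 189, 190, 190, 192]
126 [157, 148, 170, 157, 155, 154, 154, 155, 155, 156, 155, 155, 156, 155, 154, 155, 155, 155, 154, 155, 155, 155, 156, 155, 155, 157, 156, 154, 155, 154, 156, 152, 152, 174, 185, 179, 182, 179]
128 [148, 122, 151, 158, 156, 156, 155, 155, 156, 155, 155, 155, 155, 155, 156, 155, 155, 155, 157, 155, 155, 157, 155, 156, 154, 155, 155, 155, 155, 156, 155, 153, 148, 160, 183, 193, 190, 186]
130 [172, 145, 153, 160, 154, 155, 156, 155, 155, 155, 154, 155, 157, 158, 159, 158, 158, 160, 162, 161, 158, 160, 159, 155, 155, 155, 156, 155, 155, 155, 156, 153, 148, 152, 160, 169, 185, 189]
132 [162, 127, 138, 162, 156, 155, 155, 154, 155, 157, 163, 166, 162, 156, 157, 161, 161, 163, 164, 162, 159, 156, 156, 157, 158, 161, 158, 154, 154, 155, 154, 154, 147, 152, 166, 181, 194, 192]
134 [176, 129, 132, 157, 154, 156, 155, 158, 163, 161, 158, 164, 171, 174, 174, 174, 174, 175, 174, 174, 174, 174, 173, 173, 
[... 1427 characters left out ...]
0, 191]
150 [190, 194, 174, 162, 165, 147, 150, 163, 173, 175, 174, 174, 174, 174, 173, 171, 171, 174, 175, 175, 173, 173, 175, 175, 175, 174, 174, 175, 174, 159, 149, 155, 155, 151, 157, 180, 189, 173]
152 [195, 195, 195, 195, 178, 154, 153, 146, 156, 172, 176, 176, 175, 175, 174, 175, 171, 167, 172, 174, 173, 176, 175, 174, 175, 177, 175, 160, 142, 141, 145, 145, 128, 92, 112, 145, 152, 167]
154 [187, 181, 178, 174, 163, 156, 156, 155, 154, 145, 141, 154, 161, 167, 170, 170, 162, 156, 158, 159, 159, 140, 108, 104, 108, 99, 79, 61, 47, 36, 25, 33, 35, 64, 94, 109, 119, 147][ WARN:0@10.486] global loadsave.cpp:1063 imwrite_ Unsupported depth image for selected encoder is fallbacked to CV_8U.
```

View pics/big.png

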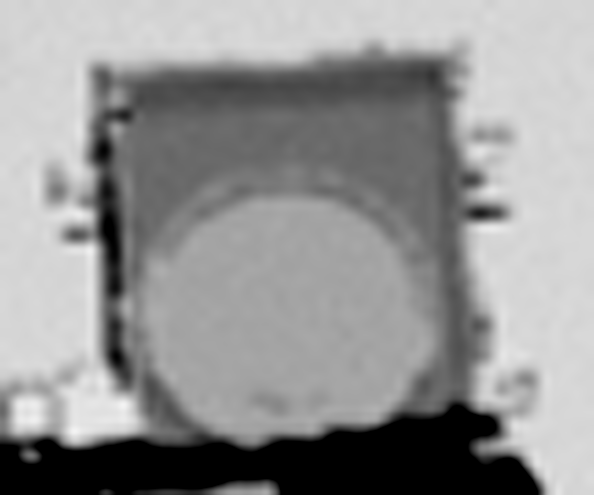

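The enlarged view puts the dish disc centre at about (290,323) in the crop, so about 45 mm in. That leaves its rear edge close to the mouth, and I need a few more mm with a bit more lean.

```bash
python3 - <<'E'
from look import *
from kin import ik
st(); c=cap('top'); print(toC(onz(c,261.9,143.9,16)),toC(onz(c,262,120.9,37)))
for xf,l in ((8,37),(11,39),(13,41),(15,43)): p,R=tcp(xf,75,2,70,6,l); print(xf,l,rel(p,R)[:2],ik(p,R,(-.45,.68,1.91,1.49,.33)))
E
```

```text
C tcp [-7.4 40.7  7.9] lean 34.8 g 70.2 F_C [-7.2  8.7  0.8] Lin [-11.3  75.6   8. ] Rfront [ 5.2 -2.8 13.1] Rlow [-10.2  -4.5   2.3] q [-0.45  0.68  1.91  1.49  0.33 -0.42]
[ 4.48354015e+01 -4.17677076e-02  1.60000000e+01] [117.07399129  -4.09520446  37.        ]
C tcp [-4.2 40.2  7.7] Rfront corner [ 8.  -3.3 13.4] Lfront [-1.3 85.2 13.4] R inner/outer y 5.4 -13.5 body Rfront [ -4.  -55.3  83. ] body Rback [-63.6 -61.6  37.9]
8 37 (array([0.0025, 0.0008, 0.0019]), array([-0.006,  0.036,  0.002])) (array([-0.45,  0.69,  1.93,  1.66,  0.35]), np.float64(1.5606355762730022e-30))
C tcp [-1.  40.2  8. ] Rfront corner [11.  -3.3 14. ] Lfront [ 1.7 85.2 14. ] R inner/outer y 5.4 -13.5 body Rfront [ -3.4 -55.6  82.9] body Rback [-61.4 -61.7  35.7]
11 39 (array([0.0053, 0.0012, 0.0035]), array([-0.006,  0.071,  0.002])) (array([-0.46,  0.7 ,  1.94,  1.79,  0.38]), np.float64(8.456033699944574e-22))
C tcp [ 1.2 40.2  8.2] Rfront corner [13.  -3.3 14.5] Lfront [ 3.7 85.2 14.5] R inner/outer y 5.4 -13.5 body Rfront [ -3.8 -55.9  82.6] body Rback [-60.1 -61.8  33.4]
13 41 (array([0.0072, 0.0014, 0.0046]), array([-0.006,  0.106,  0.002])) (array([-0.47,  0.71,  1.96,  1.91,  0.41]), np.float64(2.8949445552775256e-29))
C tcp [ 3.4 40.2  8.5] Rfront corner [15.  -3.3 15. ] Lfront [ 5.7 85.2 15. ] R inner/outer y 5.4 -13.5 body Rfront [ -4.1 -56.1  82.3] body Rback [-58.7 -61.9  31.2]
15 43 (array([0.0092, 0.0017, 0.0056]), array([-0.006,  0.141,  0.002])) (array([-0.48,  0.72,  1.97,  2.  ,  0.45]), np.float64(1.188525768528579e-22))
```

```bash
python3 -m pendant '{"dp":[[0.001,0,0.001],[0.002,0,0.001],[0.003,0.001,0.002],[0.004,0.001,0.003],[0.004,0.001,0.003]],"rotation":[[0,0.01,0],[0,0.025,0],[0,0.04,0],[0,0.05,0],[0,0.05,0]]}'
python3 - <<'E'
from look import *
st()
for xf,l in ((-8,33),(-40,10)): p,R=tcp(xf,75.5,2.5,70,6,l); print(xf,l,rel(p,R)[:2])
E
```

```text
time: 12.45
tool_pos: [648.0, -108.7, 8.1]
tcp_rot: [-3.137, -0.661, 0.151]
contact_force: [-8.3, 11.9, 3.9]
grip_width: 70.0
finger_force: 6.8
C tcp [-2.1 40.7  8.1] lean 37.7 g 70.0 F_C [-7.8 12.3  3.9] Lin [-6.  75.5  8.2] Rfront [10.3 -2.7 13.7] Rlow [-4.6 -4.3  2.1] q [-0.46  0.69  1.93  1.7   0.37 -0.64]
C tcp [-20.6  40.7   7.7] Rfront corner [-8.  -2.7 12.8] Lfront [-17.3  85.8  12.8] R inner/outer y 5.9 -13.0 body Rfront [-15.1 -54.3  83.5] body Rback [-77.7 -60.8  42.6]
-8 33 (array([-0.0147, -0.002 , -0.0109]), array([-0.007, -0.085,  0.003]))
C tcp [-54.   40.7   4.1] Rfront corner [-40.   -2.6   5.8] Lfront [-49.3  85.9   5.8] R inner/outer y 5.9 -13.0 body Rfront [-18.7 -51.1  75.7] body Rback [-92.2 -58.8  62.6]
-40 10 (array([-0.0431, -0.0057, -0.0285]), array([-0.006, -0.486,  0.004]))
```

Right finger front is at x ≈ 10, so the dish is wholly inside. Now I'll back out along the bar, then release it.

```bash
python3 -m pendant '{"dp":[[-0.007,-0.001,-0.005],[-0.015,-0.002,-0.011],[-0.021,-0.003,-0.015],[-0.027,-0.004,-0.019],[-0.032,-0.005,-0.022],[-0.038,-0.005,-0.026],[-0.043,-0.006,-0.029],[-0.043,-0.006,-0.029]],"rotation":[[0,-0.04,0],[0,-0.085,0],[0,-0.165,0],[0,-0.25,0],[0,-0.33,0],[0,-0.41,0],[0,-0.486,0],[0,-0.486,0]]}'
python3 - <<'E'
from look import *
st()
p,R=tcp(-45,95,2.5,70,6,10);print(rel(p,R)[:2])
E
```

```text
time: 13.45
tool_pos: [599.9, -111.9, 6.2]
tcp_rot: [-3.141, -0.179, 0.149]
contact_force: [4.0, 9.7, 1.8]
grip_width: 69.6
finger_force: 5.1
C tcp [-50.3  39.6   6.2] lean 10.2 g 69.6 F_C [4.4 9.5 1.8] Lin [-54.   74.2   6.2] Rfront [-36.3  -3.5   7.9] Rlow [-54.9  -5.5   4.5] q [-0.36  0.67  1.68  0.15  0.64  0.96]
C tcp [-59.   60.2   4.1] Rfront corner [-45.   16.9   5.8] Lfront [-54.3 105.4   5.8] R inner/outer y 25.4 6.5 body Rfront [-23.7 -31.6  75.7] body Rback [-97.2 -39.3  62.6]
(array([-0.0067, -0.0214,  0.0009]), array([-0.001, -0.004,  0.002]))
```

Now I'll release the bar with a slow move left, then raise back and up.

```bash
python3 -m pendant '{"dp":[[-0.002,-0.003,0],[-0.003,-0.007,0],[-0.004,-0.011,0],[-0.005,-0.015,0],[-0.006,-0.019,0],[-0.006,-0.022,0],[-0.006,-0.022,-0.03],[-0.006,-0.022,-0.06]],"rotation":[[0,0,0],[0,0,0],[0,0,0],[0,0,0],[0,0,0],[0,0,0],[0,0,0],[0,0,0]]}' && python3 -m pendant '{"dp":[[-0.02,-0.005,-0.05],[-0.05,-0.01,-0.1],[-0.09,-0.01,-0.13],[-0.13,-0.01,-0.15],[-0.13,-0.01,-0.15],[-0.13,-0.01,-0.15]],"rotation":[[0,0,0],[0,0,0],[0,0,0],[0,0,0],[0,0,0],[0,0,0]]}'
python3 - <<'E'
from look import *
st(); cap('scene','s6.png'); cap('top','t6.png'); c=cap('top')
im=cv2.imread('pics/s6.png')[140:240,230:350]; t=cv2.imread('pics/t6.png')[105:215,225:300]
cv2.imwrite('pics/mix6.png',np.hstack([cv2.resize(im,(480,400),interpolation=2),cv2.resize(t,(273,400),interpolation=2)]))
E
```

```text
time: 14.45
tool_pos: [577.8, -94.6, 64.0]
tcp_rot: [-3.141, -0.176, 0.148]
contact_force: [0.5, 0.0, 0.4]
grip_width: 70.1
finger_force: 0.0
time: 15.2
tool_pos: [424.7, -107.8, 188.7]
tcp_rot: [3.141, -0.178, 0.148]
contact_force: [1.2, 0.5, -0.1]
grip_width: 69.8
finger_force: 0.0
C tcp [-225.1   51.1  188.7] lean 10.2 g 69.8 F_C [ 1.2  0.5 -0.1] Lin [-228.8   85.8  188.7] Rfront [-211.2    8.   190.4] Rlow [-229.8    6.   187. ] q [-0.5   0.14  1.94  0.13  0.93  0.85]
```

View pics/mix6.png

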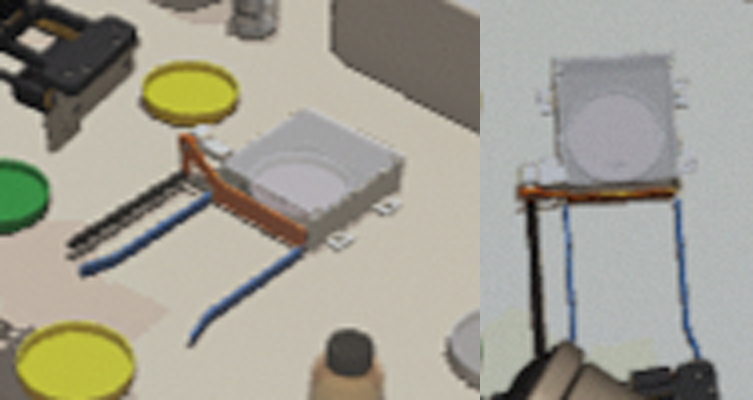

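The flap is shut across the mouth (245,205). The pink dish is fully behind it with a visible gap, the robot is clear and the bystanders haven't moved.

```bash
python3 -m pendant '{"dp":[[0,0,0],[0,0,0],[0,0,0],[0,0,0]],"rotation":[[0,0,0],[0,0,0],[0,0,0],[0,0,0]]}'; python3 -c "
from plant import workorder
print(workorder.close_job())"
```

```text
time: 15.85
tool_pos: [424.2, -107.4, 188.4]
tcp_rot: [-3.141, -0.177, 0.148]
contact_force: [-0.0, 0.9, 0.6]
grip_width: 70.0
finger_force: 0.0
the job is handed in; nothing more can be done
None
```

The pink dish is wholly inside the chamber, pushed in under the held-open flap; the flap has sprung shut behind it, and the job was handed in at 15.9 s with the robot clear of everything (no verdict was returned).

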